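# Swap the flange bearing on the stud plate

### The arm

A 7-joint arm with a two-finger parallel gripper is mounted at the origin on the work surface. World frame = base frame: x ahead of the robot, y to its left, z up, the work surface at z = 0. Lengths are in m, angles in rad, forces in N, time in s.
With the tool pointing down it reaches from about 0.4 to 0.875 m from the base axis. Payload 6.5 kg.
Tool frame: the origin (TCP) lies on the centre line of the jaws, within the pads' length; the fingertips stand 19 mm ahead of it and the grasp point (between the pads) is the TCP; z points along the fingers, y is the line along which they close (so a half turn about z gives the same grasp; the last joint's range is limited). The gripper opens to 85 mm and grips with 20 to 120 N. Pads are 22 mm wide; open, the fingers measure 114 mm over their backs; the gripper's body (76 mm by 85 mm) begins 54 mm behind the grasp point. The pads swing forward as they close: fully open they stand 13 mm farther back than shut.
Start: joints at [1.139, 0.536, -0.004, 1.538, 0.003, 1.067, -0.071], TCP at [0.232, -0.607, 0.25] pointing down, gripper open.
Joint ranges: [-2.7, 2.7], [-0.37, 2.16], [-1.27, 1.26], [0.24, 2.4], [-1.31, 4.45], [0.19, 1.91], [-2.76, 2.76]. Speed limits (rad/s): [2.39, 2.39, 3.14, 3.14, 3.14, 3.14, 3.14].

### API

Orientations are given as [roll, pitch, yaw] about the fixed x, y, z axes, in that order (R = Rz(yaw) Ry(pitch) Rx(roll)).
In Python, from station import robot gives the robot as it stands.
- The arm moves only by the tool arm_command, never from a script. Its argument "plan" is a list that holds one entry, the list of rows, each a list of 7 numbers: the shift along the tool's x, y, z scaled (see below), then the turn, a rotation vector about the tool's x, y, z scaled (see below), then the gripper command: -1 is shut, 1 is fully open, values between are in proportion. In form: [[[dx, dy, dz, wx, wy, wz, fingers], ...]]. A call has 1 to 10 rows; each row shifts and turns the commanded pose from where the row before left it, along the tool's axes as they then stand; what a row does not reach is not made up. The controller multiplies each number of a shift by 60 mm and each number of a turn by 360 degrees. A row lasts 1/8 s, in which the tool goes at most 62.5 mm and 10.7 degrees, less where a joint would pass 70% of its speed; a pose out of reach is approached as far as the arm can. A call with a number of a shift or a turn outside -1 to 1 is refused whole. A call with a gripper value outside its range is refused whole. The fingers move at their own pace and stop on an object; "squeeze" is the grip in N (left out, the last holds). Time passes only in rows, so rows that do not move let the fingers close. It gives the time, the measured TCP pose, the force, the opening and the grip force at its end, in the units of the state.
- robot.read_state(): the state, without advancing time (a new reading comes with each control period).
- robot.get_image(name): name is "side" or "top" or "wrist"; returns a dict with "frame" (480x640x3 uint8, red, green, blue), "depth" (480x640 float32, m along the optical axis (not along the pixel's ray), 0 where there is no reading), "intrinsics" (3x3 intrinsics, pixels), "R" (3x3) and "t" (3): a world point X has camera coordinates R X + t. Camera axes: x right, y down, z forward; pixel columns grow to the right and rows downward; lengths in m; the calibration is good to about 2 mm. A picture is of the moment at which its call begins.
- robot.finish_job(): hands the job in; it is judged then, once.
The state is a dict: "t": time; "joint_positions": joint angles; "joint_velocities": joint speeds; "tau": joint torques, N m; "tool_pos": TCP position; "tool_rot": TCP orientation; "ft_force": force on the tool from outside, world axes, zero at the start; "wrist_torque": the same for the moment, N m; "gripper_width": opening from 0.0 (shut) to 1.0 (fully open); "grasp_force": force on a finger pad.
Only numpy, scipy, OpenCV 4.12 (cv2) and the standard library are available. Lean on these libraries where they do the work, as an engineer would, in place of code of your own. Each camera call takes 0.05 s, during which the arm holds its last target. There are 200 camera calls.

### The job

Replace the square-flanged bearing on the stud plate with the oblong one: lift off the black dust cap (the saucer is there for it), take the square bearing off, turn the oblong bearing so that its two bolt holes line up with the studs and seat it flat on the stud plate, and leave the square bearing lying flat in the middle of the board where the oblong one lay. The empty board is the free spot for use on the way; at the end the dust cap must be seated over the stub on top of the oblong bearing, and the round-flanged bearing must stay where it lies.

Things in the scene. Friction and masses are not known exactly. Their poses are not given: they have to be found in the camera images.
- stud_plate: Green mounting plate fixed to the bench, 140 x 90 mm, 20 mm high, with two upright studs on its x axis at +50 and -50 mm, d 8 mm, standing 15 mm above its upper face, the top 6 mm tapered to d 3.6. Origin: centre of the underside; x along the line of studs (long side), z up. At the start it carries the square bearing with the cap on top.
- board_a: Plain plywood board fixed to the bench, 140 x 140 mm, 10 mm high, on which the oblong bearing lies at the start; the square bearing's final place. Origin: centre of the underside, z up.
- board_b: Plywood board like board_a, on which the round bearing lies and stays. Origin: centre of the underside.
- board_c: Plywood board like board_a, empty at the start: the free spot. Origin: centre of the underside.
- saucer: Dark flat round steel disc 80 mm in diameter, 5 mm high, without a rim, fixed to the bench: a resting place for the cap. Origin: centre of the underside.
- square_bearing_grip (a point): Steel flange bearing, square flange 105 x 105 mm, a bolt hole d 13 mm in each corner; its x and y axes point to the corners, holes 50 mm from the axis. 0.4 to 0.7 kg. Flange 10 mm thick; housing d 50 mm, top 50 mm above the underside (grip this); stub on top d 20 x 7 mm. Point: on the axis, 35 mm above the underside, z up. On the studs at the start.
- oblong_bearing_grip (a point): Steel flange bearing, oblong flange 136 mm long (x axis) x 44 mm, 74 mm wide round the housing; two bolt holes d 13 mm on its x axis at +50 and -50 mm. 0.4 to 0.7 kg. Fits either way round. Flange 10 mm thick; housing d 50 mm, top 50 mm above the underside (grip this); stub on top d 20 x 7 mm. Point: on the axis, 35 mm above the underside, z up.
- round_bearing_grip (a point): Steel flange bearing, round flange d 110 mm with six small holes (too small for the studs). Stays on its board. Flange 10 mm thick; housing d 50 mm, top 50 mm above the underside (grip this); stub on top d 20 x 7 mm. Point: on the axis, 35 mm above the underside, z up.
- cap_grip (a point): Black plastic dust cap, 51 mm tall, 0.1 kg: skirt d 46 mm (38 inside, open below, 10 mm deep), 5 mm top, and a knob d 30 mm from 15 to 51 mm above the rim (grip this). Fits loosely over a bearing's stub, rim resting on the housing's top. Point: on the axis, in the knob, 38 mm above the rim; seated it is 53 mm above the bearing's point.
Mind the look-alikes: they are no part of the job. What is shaped like the part that bears oblong_bearing_grip but red is not meant. Of the things shaped like the part that bears cap_grip, the black one is meant.

How it is judged:
At the end, for the whole second after the job is handed in: Oblong bearing flat on the stud plate, studs through its holes (within 7 mm, height 3 mm); square bearing flat on board_a within 15 mm of its centre; cap upright over the oblong bearing's stub (within 12 mm, height 4 mm); round bearing within 15 mm of its start; all at rest (horizontal distance between oblong_bearing_grip and stud_plate below 0.007 m and z of oblong_bearing_grip in the frame of stud_plate between 0.051 and 0.058 m and angle between the x axis of oblong_bearing_grip and the x axis of stud_plate, either way round below 0.12 rad and angle between each of oblong_bearing_grip, square_bearing_grip's own z axis and vertical below 0.06 rad and horizontal distance between square_bearing_grip and board_a below 0.015 m and z of square_bearing_grip in the frame of board_a between 0.041 and 0.049 m and horizontal distance between cap_grip and oblong_bearing_grip below 0.012 m and z of cap_grip in the frame of oblong_bearing_grip between 0.049 and 0.057 m and angle between cap_grip's own z axis and vertical below 0.1 rad and distance of round_bearing_grip from where it was at the start of the episode below 0.015 m and linear speed of each of square_bearing, oblong_bearing, cap below 0.02 m/s); the robot touches nothing.
It fails at once if the round bearing is pushed or lifted more than 15 mm from its place (distance of round_bearing_grip from where it was at the start of the episode above 0.015 m).
It also fails if it takes over 128 s, if anything falls off the work surface, if the arm or the gripper's body presses on something with over 40 N, if the wrist force passes 120 N, or if a joint passes its speed limit or range.

## Working session

There is one attempt and no reset: what is moved stays moved. The work goes in short steps, Python scripts to look and compute and a tool call to move; the robot and the scene stay as the last step left them, time stands still between calls to the robot, and variables do not carry over. Pictures are saved under pics/ and viewed, at most 14 in all, crops included, and the job is handed in when it is done.

Besides the shell and the picture viewer there is one more tool, called as a command line: name --argument value ..., lists and objects as JSON in quotes. arm_command: Moves the arm, as the interface text tells. Its arguments: {"type":"object","properties":{"plan":{"type":"array","items":{"type":"array","items":{"type":"array","items":{"type":"number","minimum":-1,"maximum":1}}}},"squeeze":{"type":"number"}},"required":["plan"]}

```bash
mkdir -p pics
cat > h.py <<'E'
import numpy as np, cv2
from station import robot
def grab(n,save=None):
    d=robot.get_image(n)
    if save: cv2.imwrite(f'pics/{save}.png',d['frame'][:,:,::-1])
    return d
def cloud(d):
    K=d['intrinsics'];z=d['depth'];v,u=np.mgrid[:480,:640]
    c=np.stack([(u-K[0][2])/K[0][0]*z,(v-K[1][2])/K[1][1]*z,z],-1)
    return (c-np.array(d['t']))@np.array(d['R'])
def ray(d,u,v,h):
    K=np.array(d['intrinsics']);R=np.array(d['R']);o=-R.T@np.array(d['t'])
    r=R.T@np.linalg.inv(K)@[u,v,1]
    return o+r*(h-o[2])/r[2]
E
python3 - <<'E'
from h import *
s=robot.read_state(); print(s)
for n in('top','side'):
    d=grab(n,n+'0'); np.savez(n+'0',**d); print(n,np.round(d['R'],2).tolist(),d['t'],d['intrinsics'][0][0])
E
```

```text
{'t': 0.0, 'joint_positions': array([ 1.13875473,  0.53715926, -0.00447571,  1.53886683,  0.00261747,
        1.06730932, -0.07119403]), 'joint_velocities': array([ 0.00053333,  0.0002037 ,  0.0008071 ,  0.00071845, -0.00076947,
       -0.00119206,  0.00113161]), 'tau': array([ 1.47615781e-03, -5.83410716e+01,  1.04967948e+00, -2.59102982e+01,
        1.23736038e-02,  9.34341399e-03, -8.60060929e-07]), 'tool_pos': array([ 0.23231485, -0.60642413,  0.24941965]), 'tool_rot': array([-3.13986017e+00,  1.23809686e-04,  3.65959927e-01]), 'ft_force': array([-0.43405025,  0.24632197,  0.25749875]), 'wrist_torque': array([ 0.01833444,  0.01421194, -0.03757416]), 'grasp_force': 0.0, 'gripper_width': 1.0024587428864145}
top [[0.01, -1.0, 0.02], [-0.98, -0.01, -0.19], [0.2, -0.02, -0.98]] [-0.03910845  0.51170749  0.79939117] 458.46806094622497
side [[-0.78, -0.62, -0.0], [-0.43, 0.55, -0.71], [0.44, -0.56, -0.7]] [0.37404433 0.30400674 0.84715698] 492.06275222504865
```

View pics/top0.png

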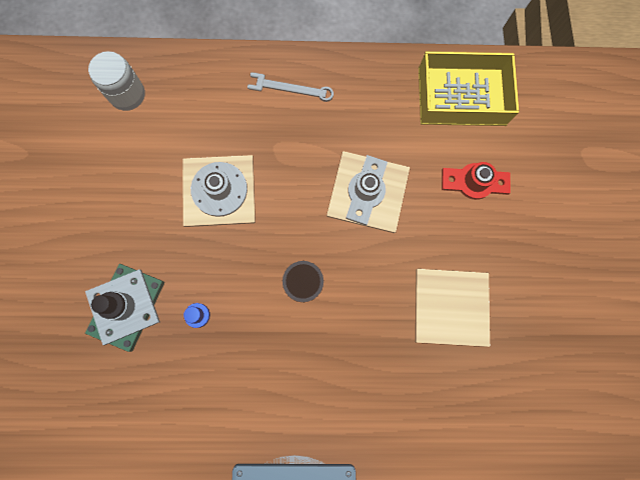

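View pics/side0.png

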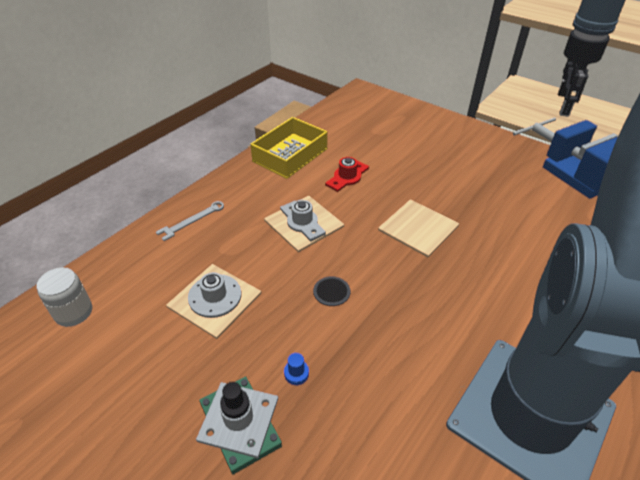

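The top view shows the square bearing with the black cap at (115,307) on the green plate, whose long side runs from (164,282) to (131,351). The saucer is at (303,281), the oblong on board_a at (368,190), the round one at (218,190), the empty board_c at (453,307), and the blue and red decoys at (197,315) and (477,180). The side view agrees with this.

Run:
```python
from h import *
d=dict(np.load('top0.npz')); P=cloud(d); f=d['frame']; hsv=cv2.cvtColor(f,cv2.COLOR_RGB2HSV)
def sel(u0,u1,v0,v1,z0,z1,m=None):
    k=np.zeros((480,640),bool);k[v0:v1,u0:u1]=1
    k&=(P[...,2]>z0)&(P[...,2]<z1)
    if m is not None:k&=m
    return P[k]
def rect(n,q):
    r=cv2.minAreaRect((q[:,:2]*1000).astype(np.float32)); print(n,len(q),'z',np.median(q[:,2]).round(4),'rect',np.round(r[0],1),np.round(r[1],1),round(r[2],1))
H,S,V=hsv[...,0],hsv[...,1],hsv[...,2]
rect('captop',sel(70,170,270,340,.112,.13))
rect('sqflange',sel(70,170,255,355,.024,.036))
rect('plate',sel(70,170,255,360,.01,.036))
g=(H>40)&(H<95)&(S>60); rect('green',sel(70,170,255,360,-.01,.025,g))
rect('obl stub',sel(340,400,160,200,.062,.075))
rect('obl housing',sel(340,400,160,200,.055,.075))
rect('obl flange',sel(325,410,145,235,.0155,.03))
rect('boardA',sel(320,415,145,240,.006,.03))
rect('boardA+',sel(320,415,145,240,.006,.0135))
rect('round stub',sel(180,250,160,220,.062,.075))
rect('boardB',sel(175,265,145,235,.006,.03))
rect('boardC',sel(400,500,255,355,.006,.03))
rect('saucer',sel(270,330,250,310,.003,.03,V<80))
rect('saucerc',sel(270,330,250,310,-.02,.03,V<80))
rect('blue',sel(180,215,295,335,.02,.08))
# rays for stud plate corners, holes, cap
for n,u,v,h in [('c1',123,264,.02),('c2',164,282,.02),('c3',131,351,.02),('c4',86,332,.02),('h1',134,281,.03),('h2',109,332,.03),('h3',147,317,.03),('oh1',374,165,.02),('oh2',359,213,.02)]: print(n,ray(d,u,v,h).round(4))
```

```text
captop 286 z 0.1209 rect [382.9 318.8] [27.9 29.6] 2.1
sqflange 2450 z 0.03 rect [382.8 319.1] [128.7 143.1] 39.6
plate 3410 z 0.0291 rect [382.8 319.4] [146.1 145.3] 73.3
green 622 z 0.0202 rect [382.5 319.5] [ 89.6 139.4] 69.1
obl stub 118 z 0.0655 rect [ 614.6 -134.1] [42.6 35.6] 6.0
obl housing 526 z 0.0601 rect [ 616.5 -134.2] [47.9 48.6] 89.5
obl flange 1107 z 0.0196 rect [ 617.1 -134.7] [ 73.4 136.7] 71.2
boardA 4082 z 0.0104 rect [ 616.6 -140. ] [139.8 141.2] 76.6
boardA+ 2950 z 0.0097 rect [ 616.6 -140. ] [139.8 141.2] 76.6
round stub 133 z 0.0657 rect [610.6 157.8] [44.5 38. ] 27.9
boardB 4178 z 0.0116 rect [622.1 159.5] [157.2 140.6] 3.9
boardC 5355 z 0.0095 rect [ 389.8 -297.4] [140.5 140. ] 87.4
saucer 838 z 0.0054 rect [436.7 -10.5] [63.7 63.5] 1.4
saucerc 906 z 0.0053 rect [436.8 -10.5] [63.8 63.5] 1.4
blue 275 z 0.0504 rect [368.4 185.1] [28.8 29.2] 30.1
c1 [0.4619 0.3281 0.02  ]
c2 [0.4289 0.2488 0.02  ]
c3 [0.3028 0.2991 0.02  ]
c4 [0.3357 0.3838 0.02  ]
h1 [0.4291 0.3011 0.03  ]
h2 [0.3363 0.3379 0.03  ]
h3 [0.3638 0.2718 0.03  ]
oh1 [ 0.6668 -0.1492  0.02  ]
oh2 [ 0.5678 -0.1185  0.02  ]
```

arm_command --plan '[[[0,0,0,0,0,-0.0274,1],[0,0,0,0,0,-0.0274,1],[0,0,0,0,0,-0.0274,1],[0,0,0,0,0,-0.0274,1],[0,0,0,0,0,-0.0274,1],[0,0,0,0,0,-0.0274,1],[0,0,0,0,0,-0.0274,1],[0.7,0.37,0,0,0,0,1],[0.7,0.37,0,0,0,0,1],[0.7,0.37,0,0,0,0,1]]]'

```text
t: 1.35
tool_pos: [0.2995, -0.4794, 0.2499]
tool_rot: [-3.141, -0.001, 1.571]
ft_force: [0.1, -0.4, -0.1]
gripper_width: 0.999
grasp_force: 0.0
```

arm_command --plan '[[[0.7,0.37,0,0,0,0,1],[0.7,0.37,0,0,0,0,1],[0.7,0.37,0,0,0,0,1],[0.7,0.37,0,0,0,0,1],[0.7,0.37,0,0,0,0,1],[0.7,0.37,0,0,0,0,1],[0.7,0.37,0,0,0,0,1],[0.7,0.37,0,0,0,0,1],[0.7,0.37,0,0,0,0,1],[0,0,0,0,0,0,1]]]'

```text
t: 2.6
tool_pos: [0.5001, -0.0986, 0.2503]
tool_rot: [3.141, -0.002, 1.578]
ft_force: [0.0, -1.1, -0.1]
gripper_width: 1.001
grasp_force: 0.0
```

arm_command --plan '[[[0.773,-0.217,0,0,0,0,1],[0.773,-0.217,0,0,0,0,1],[0.773,-0.217,0,0,0,0,1],[0.773,-0.217,0,0,0,0,1],[0.773,-0.217,0,0,0,0,1],[0.773,-0.217,0,0,0,0,1],[0.773,-0.217,0,0,0,0,1],[0.773,-0.217,0,0,0,0,1],[0.773,-0.217,0,0,0,0,1],[0,0,0,0,0,0,1]]]'

```text
t: 3.85
tool_pos: [0.38, 0.3173, 0.2503]
tool_rot: [-3.141, -0.002, 1.576]
ft_force: [0.3, -0.6, -0.7]
gripper_width: 1.0
grasp_force: 0.0
```

Run:
```python
from h import *
d=grab('wrist','w1'); P=cloud(d)
s=robot.read_state();print(s['tool_pos'],s['tool_rot'])
q=P[(P[...,2]>.112)&(P[...,2]<.13)]
print(len(q), cv2.minAreaRect((q[:,:2]*1000).astype(np.float32)) if len(q) else 0)
```

```text
[0.38108956 0.3148445  0.24997544] [-3.14089247e+00  3.24517960e-04  1.57331429e+00]
1358 ((382.70361328125, 320.7005310058594), (29.55713653564453, 28.831876754760742), 16.68185043334961)
```

View pics/w1.png

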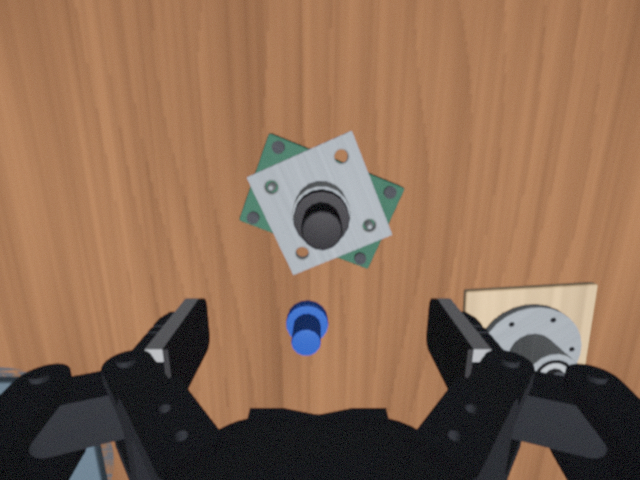

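The wrist view shows the cap knob at (322,230) and the two studs in the flange holes at (271,187) and (369,226). Next I go down and grip the knob.

arm_command --plan '[[[0.06,0.03,0.6,0,0,0,1],[0,0,0.6,0,0,0,1],[0,0,0.6,0,0,0,1],[0,0,0.4,0,0,0,1],[0,0,0.17,0,0,0,1],[0,0,0,0,0,0,1],[0,0,0,0,0,0,-1],[0,0,0,0,0,0,-1],[0,0,0,0,0,0,-1],[0,0,0,0,0,0,-1]]]' --squeeze 30

```text
t: 5.15
tool_pos: [0.3837, 0.3183, 0.1087]
tool_rot: [3.141, -0.0, 1.571]
ft_force: [-1.1, -0.5, 5.6]
gripper_width: 0.345
grasp_force: 29.3
```

arm_command --plan '[[[0,0,0,0,0,0,-1],[0,0,0,0,0,0,-1],[0,0,0,0,0,0,-1],[0,0,0,0,0,0,-1]]]'

```text
t: 5.65
tool_pos: [0.3837, 0.3182, 0.1087]
tool_rot: [3.141, -0.0, 1.571]
ft_force: [-0.7, -1.4, 7.1]
gripper_width: 0.345
grasp_force: 29.3
```

arm_command --plan '[[[0,0,-0.3,0,0,0,-1],[0,0,-0.7,0,0,0,-1],[0,0,-0.8,0,0,0,-1],[-0.78,0.126,0,0,0,0,-1],[-0.78,0.126,0,0,0,0,-1],[-0.78,0.126,0,0,0,0,-1],[-0.78,0.126,0,0,0,0,-1],[-0.78,0.126,0,0,0,0,-1],[-0.78,0.126,0,0,0,0,-1],[-0.78,0.126,0,0,0,0,-1]]]'

```text
t: 6.9
tool_pos: [0.4365, -0.0109, 0.2171]
tool_rot: [3.141, 0.0, 1.571]
ft_force: [0.3, -0.2, -0.5]
gripper_width: 0.338
grasp_force: 29.9
```

arm_command --plan '[[[0,0,0,0,0,0,-1],[0,0,0.7,0,0,0,-1],[0,0,0.7,0,0,0,-1],[0,0,0.7,0,0,0,-1],[0,0,0,0,0,0,-1]]]'

```text
t: 7.52
tool_pos: [0.4342, -0.0084, 0.0888]
tool_rot: [-3.136, -0.001, 1.573]
ft_force: [-0.0, 1.7, -0.8]
gripper_width: 0.34
grasp_force: 30.0
```

arm_command --plan '[[[0.0,0.02,0.4,0,0,0,-1],[0,0,0.2,0,0,0,-1],[0,0,0.08,0,0,0,-1],[0,0,0.06,0,0,0,-1],[0,0,0,0,0,0,-1]]]'

```text
t: 8.15
tool_pos: [0.4377, -0.0095, 0.046]
tool_rot: [3.141, 0.0, 1.571]
ft_force: [-0.8, 0.3, -1.7]
gripper_width: 0.336
grasp_force: 30.0
```

arm_command --plan '[[[0,0,0.04,0,0,0,-1],[0,0,0,0,0,0,-1],[0,0,0,0,0,0,0],[0,0,0,0,0,0,1],[0,0,0,0,0,0,1],[0,0,0,0,0,0,1],[0,0,-0.4,0,0,0,1],[0,0,-0.8,0,0,0,1],[0,0,-0.8,0,0,0,1],[0,0,-0.8,0,0,0,1]]]'

```text
t: 9.4
tool_pos: [0.4372, -0.0095, 0.2127]
tool_rot: [-3.141, -0.0, 1.571]
ft_force: [1.0, -1.4, 0.1]
gripper_width: 1.004
grasp_force: 0.0
```

arm_command --plan '[[[0.783,-0.13,0,0,0,0,1],[0.783,-0.13,0,0,0,0,1],[0.783,-0.13,0,0,0,0,1],[0.783,-0.13,0,0,0,0,1],[0.783,-0.13,0,0,0,0,1],[0.783,-0.13,0,0,0,0,1],[0.783,-0.13,0,0,0,0,1],[0,0,0.3,0,0,0,1],[0,0,0.7,0,0,0,1],[0,0,0.5,0,0,0,1]]]'

```text
t: 10.65
tool_pos: [0.3826, 0.3176, 0.1192]
tool_rot: [-3.14, 0.002, 1.57]
ft_force: [-0.0, 0.0, -0.5]
gripper_width: 1.001
grasp_force: 0.0
```

Run:
```python
from h import *
d=grab('top','t2'); P=cloud(d); s=robot.read_state();print(s['tool_pos'],s['tool_rot'])
k=np.zeros((480,640),bool);k[230:330,260:345]=1
q=P[k&(P[...,2]>.045)&(P[...,2]<.065)]
print(len(q), np.median(q[:,2]), cv2.minAreaRect((q[:,:2]*1000).astype(np.float32)))
```

```text
[0.38104855 0.3160388  0.11629265] [-3.13637228  0.00487131  1.57024723]
215 0.055752677814393525 ((437.8211975097656, -8.063312530517578), (28.676212310791016, 28.32844352722168), 43.654788970947266)
```

arm_command --plan '[[[0,0,0.4,0,0,0,1],[0,0,0.4,0,0,0,1],[0,0,0,0,0,0,1],[0,0,0,0,0,0,1]]]'

```text
t: 11.2
tool_pos: [0.3833, 0.3193, 0.0741]
tool_rot: [3.141, -0.0, 1.571]
ft_force: [0.6, -0.5, -0.5]
gripper_width: 0.994
grasp_force: 0.0
```

arm_command --plan '[[[0,0,0.2,0,0,0,1],[0,0,0.1,0,0,0,1],[0,0,0,0,0,0,1],[0,0,0,0,0,0,-1],[0,0,0,0,0,0,-1],[0,0,0,0,0,0,-1],[0,0,0,0,0,0,-1],[0,0,0,0,0,0,-1]]]' --squeeze 80

```text
t: 12.2
tool_pos: [0.383, 0.3195, 0.0559]
tool_rot: [3.141, -0.0, 1.571]
ft_force: [-0.9, -1.2, 5.7]
gripper_width: 0.567
grasp_force: 82.0
```

arm_command --plan '[[[0,0,-0.1,0,0,0,-1],[0,0,-0.2,0,0,0,-1],[0,0,-0.4,0,0,0,-1],[0,0,-0.7,0,0,0,-1],[0,0,-0.7,0,0,0,-1],[0,0,0,0,0,0,-1]]]'

```text
t: 12.95
tool_pos: [0.3843, 0.3208, 0.1844]
tool_rot: [3.137, -0.004, 1.571]
ft_force: [-0.8, 0.0, -4.8]
gripper_width: 0.566
grasp_force: 83.6
```

arm_command --plan '[[[-0.76,0.23,0,0,0,0,-1],[-0.76,0.23,0,0,0,0,-1],[-0.76,0.23,0,0,0,0,-1],[-0.76,0.23,0,0,0,0,-1],[-0.76,0.23,0,0,0,0,-1],[-0.76,0.23,0,0,0,0,-1],[-0.76,0.23,0,0,0,0,-1],[-0.708,-0.21,0,0,0,0,-1],[-0.708,-0.21,0,0,0,0,-1],[-0.708,-0.21,0,0,0,0,-1]]]'

```text
t: 14.2
tool_pos: [0.4401, -0.1285, 0.1802]
tool_rot: [-3.139, -0.001, 1.571]
ft_force: [0.2, -0.4, -4.8]
gripper_width: 0.565
grasp_force: 84.0
```

arm_command --plan '[[[-0.708,-0.21,0,0,0,0,-1],[-0.708,-0.21,0,0,0,0,-1],[-0.708,-0.21,0,0,0,0,-1],[-0.708,-0.21,0,0,0,0,-1],[0,0,0.5,0,0,0,-1],[0,0,0.6,0,0,0,-1],[0,0,0.5,0,0,0,-1],[0,0,0.3,0,0,0,-1],[0,0,0,0,0,0,-1],[0,0,0,0,0,0,-1]]]'

```text
t: 15.45
tool_pos: [0.392, -0.2975, 0.068]
tool_rot: [3.141, 0.001, 1.571]
ft_force: [-0.4, -0.6, -4.3]
gripper_width: 0.566
grasp_force: 83.9
```

arm_command --plan '[[[0,0,0.2,0,0,0,-1],[0,0,0.1,0,0,0,-1],[0,0,0.06,0,0,0,-1],[0,0,0,0,0,0,-1],[0,0,0,0,0,0,-1]]]'

```text
t: 16.08
tool_pos: [0.3912, -0.2972, 0.0459]
tool_rot: [-3.141, 0.0, 1.571]
ft_force: [-2.1, 1.7, 3.1]
gripper_width: 0.564
grasp_force: 84.4
```

arm_command --plan '[[[0,0,0,0,0,0,0.5],[0,0,0,0,0,0,1],[0,0,0,0,0,0,1],[0,0,0,0,0,0,1],[0,0,-0.4,0,0,0,1],[0,0,-0.7,0,0,0,1],[0,0,-0.7,0,0,0,1],[0,0,-0.5,0,0,0,1],[0.453,0.628,0,0,0,0,1],[0.453,0.628,0,0,0,0,1]]]'

```text
t: 17.32
tool_pos: [0.4675, -0.2431, 0.1843]
tool_rot: [3.141, 0.001, 1.569]
ft_force: [0.5, -0.3, 0.1]
gripper_width: 0.997
grasp_force: 0.0
```

arm_command --plan '[[[0.453,0.628,0,0,0,0,1],[0.453,0.628,0,0,0,0,1],[0.453,0.628,0,0,0,0,1],[0.453,0.628,0,0,0,0,1],[0,0,0,0,0,0,1],[0,0,0,0,0,0,1]]]'

```text
t: 18.08
tool_pos: [0.6168, -0.1346, 0.1832]
tool_rot: [-3.14, 0.0, 1.571]
ft_force: [-0.1, -0.4, 0.7]
gripper_width: 0.995
grasp_force: 0.0
```

Run:
```python
from h import *
d=grab('wrist','w3'); P=cloud(d); np.savez('w3',**d)
s=robot.read_state();print(s['tool_pos'],s['tool_rot'],s['joint_positions'])
def rect(n,q): print(n,len(q), cv2.minAreaRect((q[:,:2]*1000).astype(np.float32)) if len(q) else 0)
N=(abs(P[...,0]-.617)<.11)&(abs(P[...,1]+.135)<.11)
rect('hous',P[N&(P[...,2]>.05)&(P[...,2]<.07)])
rect('fl',P[N&(P[...,2]>.0155)&(P[...,2]<.026)])
```

```text
[ 0.61647273 -0.13537936  0.18328132] [-3.14023338e+00  8.81527119e-04  1.56968707e+00] [ 0.52896239  0.64628195 -0.55947137  1.62007219  0.39321535  0.99098191
 -0.15964373]
hous 3901 ((616.9351196289062, -133.98355102539062), (49.38151550292969, 49.20761489868164), 61.77975845336914)
fl 6621 ((617.259033203125, -132.05747985839844), (69.51348876953125, 140.58200073242188), 80.89810943603516)
```

View pics/w3.png

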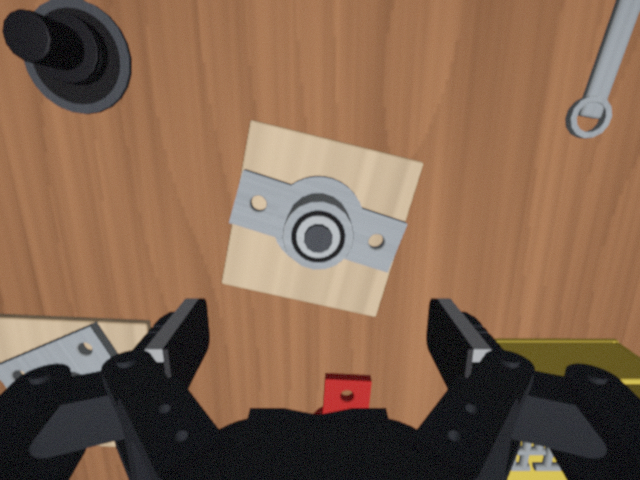

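The wrist view shows the oblong on board_a, with holes at (259,203) and (376,240) and its stub at (318,237). I compare the two yaws from the same camera.

Run:
```python
from h import *
d=dict(np.load('w3.npz')); a,b=ray(d,259,203,.02),ray(d,376,240,.02); print(a,b,(a+b)/2,np.degrees(np.arctan2(*(b-a)[1::-1])))
g=cv2.cvtColor(cv2.imread('pics/w1.png'),cv2.COLOR_BGR2HSV)
d=robot.get_image('wrist')  # R,t for holes refine not needed
t=dict(np.load('top0.npz')); P=cloud(t); f=cv2.cvtColor(t['frame'],cv2.COLOR_RGB2HSV)
N=(abs(P[...,0]-.617)<.09)&(abs(P[...,1]+.135)<.09)&(P[...,2]>.015)&(P[...,2]<.025)
q=P[N][:,:2]; c=q-q.mean(0); w,v=np.linalg.eigh(c.T@c); print('flange PCA',np.degrees(np.arctan2(v[1,1],v[0,1])))
```

```text
[ 0.57057048 -0.11799336  0.02      ] [ 0.66406386 -0.1483617   0.02      ] [ 0.61731717 -0.13317753  0.02      ] -17.994731658575517
flange PCA 162.00643359182646
```

arm_command --plan '[[[0,0,0.6,0,0,0,1],[0,0,0.7,0,0,0,1],[0,0,0.6,0,0,0,1],[0,0,0.3,0,0,0,1],[0,0,0.08,0,0,0,1],[0,0,0,0,0,0,1],[0,0,0,0,0,0,1]]]'

```text
t: 19.05
tool_pos: [0.6184, -0.1343, 0.0483]
tool_rot: [3.139, 0.0, 1.571]
ft_force: [0.0, -0.5, -0.6]
gripper_width: 1.001
grasp_force: 0.0
```

arm_command --plan '[[[0,0,0.04,0,0,0,1],[0,0,0,0,0,0,-1],[0,0,0,0,0,0,-1],[0,0,0,0,0,0,-1],[0,0,0,0,0,0,-1],[0,0,0,0,0,0,-1],[0,0,0,0,0,0,-1]]]'

```text
t: 19.92
tool_pos: [0.6177, -0.1342, 0.045]
tool_rot: [3.141, 0.0, 1.571]
ft_force: [-1.2, 0.1, 5.9]
gripper_width: 0.56
grasp_force: 83.3
```

arm_command --plan '[[[0,0,-0.1,0,0,0,-1],[0,0,-0.3,0,0,0,-1],[0,0,-0.6,0,0,0,-1],[0,0,-0.8,0,0,0,-1],[0,0,-0.6,0,0,0,-1],[0,0,0,0,0,0,-1]]]'

```text
t: 20.68
tool_pos: [0.6195, -0.1341, 0.1922]
tool_rot: [3.135, 0.001, 1.571]
ft_force: [0.5, -0.5, -4.9]
gripper_width: 0.565
grasp_force: 83.6
```

arm_command --plan '[[[0.756,-0.391,0,0,0,0,-1],[0.756,-0.391,0,0,0,0,-1],[0.756,-0.391,0,0,0,0,-1],[0.756,-0.391,0,0,0,0,-1],[0.756,-0.391,0,0,0,0,-1],[0.756,-0.391,0,0,0,0,-1],[0.756,-0.391,0,0,0,0,-1],[0.756,-0.391,0,0,0,0,-1],[0.756,-0.391,0,0,0,0,-1],[0.756,-0.391,0,0,0,0,-1]]]'

```text
t: 21.92
tool_pos: [0.3812, 0.3199, 0.1874]
tool_rot: [-3.14, 0.001, 1.571]
ft_force: [0.5, -0.3, -5.4]
gripper_width: 0.565
grasp_force: 84.2
```

arm_command --plan '[[[0,0,0,0,0,0.0083,-1],[0,0,0.5,0,0,0,-1],[0,0,0.5,0,0,0,-1],[0,0,0.3,0,0,0,-1],[0,0,0,0,0,0,-1],[0,0,0,0,0,0,-1],[0,0,0,0,0,0,-1]]]'

```text
t: 22.8
tool_pos: [0.3834, 0.32, 0.1114]
tool_rot: [3.14, -0.001, 1.519]
ft_force: [0.1, -0.4, -4.8]
gripper_width: 0.564
grasp_force: 84.1
```

Run:
```python
from h import *
s=robot.read_state();print(s['tool_pos'],s['tool_rot'])
d=grab('top'); P=cloud(d); np.savez('t4',**d)
w=grab('wrist','w4'); np.savez('w4',**w)
f=d['frame'][230:370,50:210]; cv2.imwrite('pics/t4.png',cv2.resize(f[:,:,::-1],None,fx=4,fy=4,interpolation=cv2.INTER_CUBIC))
```

```text
[0.38336774 0.31997317 0.11142678] [ 3.14021516e+00 -1.26026030e-03  1.51865561e+00]
```

View pics/w4.png

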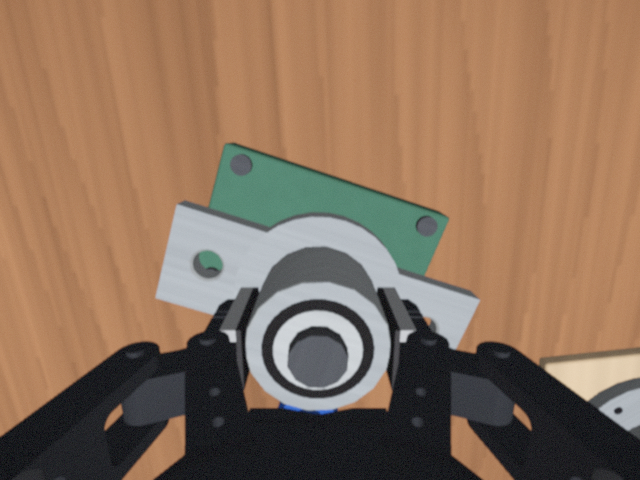

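View pics/t4.png

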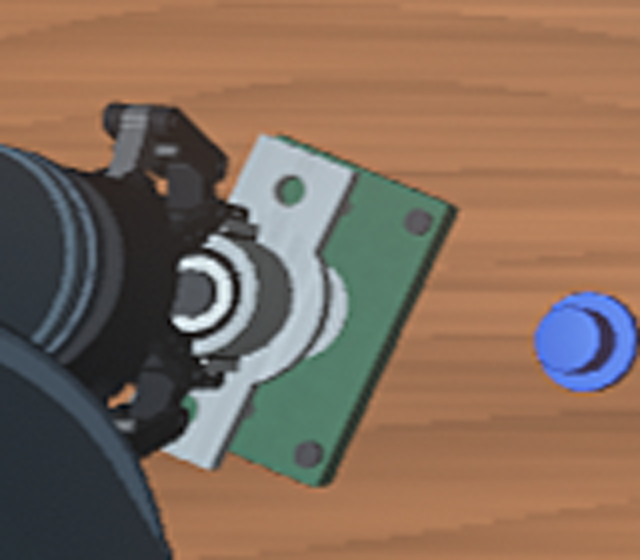

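The wrist view shows the oblong held over the plate, with its front flange edge from (180,203) to (478,297) and the plate's edge from (232,144) to (447,215). They look parallel within about 1°. I check this with rays.

Run:
```python
from h import *
w=dict(np.load('w4.npz')); t=dict(np.load('t4.npz')); ang=lambda a,b:np.degrees(np.arctan2(*(b-a)[1::-1]))
r=lambda d,a,h:ray(d,*a,h)
print('plate edge w',ang(r(w,(232,144),.02),r(w,(447,215),.02)))
print('screws w',ang(r(w,(241,164),.02),r(w,(427,225),.02)))
print('flange w',ang(r(w,(180,203),.086),r(w,(478,297),.086)), 'hole',r(w,(208,264),.086))
T=lambda u,v:(50+u/4,230+v/4)
print('screws t',ang(r(t,T(308,454),.02),r(t,T(419,222),.02)))
print('hole t',r(t,T(290,190),.086))
P=cloud(t); N=(abs(P[...,0]-.383)<.09)&(abs(P[...,1]-.32)<.09)
q=P[N&(P[...,2]>.081)&(P[...,2]<.092)][:,:2]; print(len(q),np.median(P[N&(P[...,2]>.08)&(P[...,2]<.092)][:,2]))
for d,n in((t,'t'),(w,'w')):
    P=cloud(d);N=(abs(P[...,0]-.383)<.09)&(abs(P[...,1]-.32)<.09)
    q=P[N&(P[...,2]>.12)&(P[...,2]<.14)]; h,c=np.histogram(q[:,2],10); print(n,h,c.round(3)[[0,-1]])
    f=cv2.cvtColor(d['frame'],cv2.COLOR_RGB2HSV); g=(f[...,0]>40)&(f[...,0]<95)&(f[...,1]>60)
    g=P[N&g&(P[...,2]<.025)]; print(cv2.minAreaRect((g[:,:2]*1000).astype(np.float32)))
```

```text
plate edge w -21.107668870481458
screws w -21.20735690987239
flange w -21.30651008670853 hole [0.33726423 0.33818427 0.086     ]
screws t -21.589697066116038
hole t [0.42948122 0.30042294 0.086     ]
1178 0.08648608872423125
t [ 22  31 106 189  66  32  59  29   8  10] [0.12 0.14]
((381.9966125488281, 317.7158508300781), (87.03578186035156, 139.59963989257812), 69.50513458251953)
w [ 465  543 3217 9199  523  668 3050  382  247  474] [0.12 0.14]
((384.9925842285156, 326.3471984863281), (77.53661346435547, 138.09983825683594), 68.76654052734375)
```

arm_command --plan '[[[0,-0.008,0.4,0,0,0,-1],[0,0,0.2,0,0,0,-1],[0,0,0.1,0,0,0,-1],[0,0,0.06,0,0,0,-1],[0,0,0,0,0,0,-1]]]'

```text
t: 23.52
tool_pos: [0.3824, 0.3196, 0.065]
tool_rot: [3.141, -0.0, 1.519]
ft_force: [1.2, 0.4, -5.8]
gripper_width: 0.568
grasp_force: 84.1
```

arm_command --plan '[[[0,0,0.05,0,0,0,-1],[0,0,0.05,0,0,0,-1],[0,0,0,0,0,0,-1]]]'

```text
t: 23.9
tool_pos: [0.3822, 0.3193, 0.0587]
tool_rot: [-3.141, 0.0, 1.519]
ft_force: [0.5, 0.5, -5.0]
gripper_width: 0.564
grasp_force: 84.1
```

Studs are through without contact, so I finish seating it and release.

arm_command --plan '[[[0,0,0.04,0,0,0,-1],[0,0,0.025,0,0,0,-1],[0,0,0,0,0,0,-1],[0,0,0,0,0,0,-1]]]'

```text
t: 24.4
tool_pos: [0.3823, 0.3195, 0.055]
tool_rot: [-3.142, -0.0, 1.519]
ft_force: [-0.2, 0.2, -4.3]
gripper_width: 0.566
grasp_force: 84.6
```

arm_command --plan '[[[0,0,0.015,0,0,0,-1],[0,0,0,0,0,0,-1],[0,0,0,0,0,0,0.5],[0,0,0,0,0,0,1],[0,0,0,0,0,0,1],[0,0,0,0,0,0,1],[0,0,-0.5,0,0,-0.0083,1],[0,0,-0.8,0,0,0,1],[0,0,-0.8,0,0,0,1],[0,0,-0.3,0,0,0,1]]]'

```text
t: 25.65
tool_pos: [0.3832, 0.3204, 0.2006]
tool_rot: [3.138, -0.002, 1.571]
ft_force: [0.1, 0.6, 0.4]
gripper_width: 0.997
grasp_force: 0.0
```

arm_command --plan '[[[-0.76,0.23,0,0,0,0,1],[-0.76,0.23,0,0,0,0,1],[-0.76,0.23,0,0,0,0,1],[-0.76,0.23,0,0,0,0,1],[-0.76,0.23,0,0,0,0,1],[-0.76,0.23,0,0,0,0,1],[-0.76,0.23,0,0,0,0,1],[-0.708,-0.21,0,0,0,0,1],[-0.708,-0.21,0,0,0,0,1],[-0.708,-0.21,0,0,0,0,1]]]'

```text
t: 26.9
tool_pos: [0.4402, -0.1285, 0.1974]
tool_rot: [-3.141, -0.0, 1.571]
ft_force: [0.2, -0.5, 0.5]
gripper_width: 0.996
grasp_force: 0.0
```

Run:
```python
from h import *
d=grab('top','t5'); P=cloud(d); s=robot.read_state();print(s['tool_pos'],s['tool_rot'])
def rect(n,c,z0,z1,w=.1):
    q=P[(abs(P[...,0]-c[0])<w)&(abs(P[...,1]-c[1])<w)&(P[...,2]>z0)&(P[...,2]<z1)]; print(n,len(q),np.median(q[:,2]).round(4),cv2.minAreaRect((q[:,:2]*1000).astype(np.float32)))
rect('obl fl',(.383,.319),.0255,.034); rect('obl h',(.383,.319),.065,.08,.04)
rect('sq h',(.391,-.297),.055,.07,.05); rect('sq fl',(.391,-.297),.0155,.024)
```

```text
[ 0.43782732 -0.13491396  0.19691416] [-3.13765625  0.00316157  1.56375168]
obl fl 1434 0.0299 ((382.18768310546875, 318.49298095703125), (83.01481628417969, 136.05755615234375), 68.7781753540039)
obl h 658 0.0706 ((382.2458190917969, 317.884521484375), (46.80670166015625, 49.7772102355957), 0.8553638458251953)
sq h 0 nan ((0.0, 0.0), (0.0, 0.0), 0.0)
sq fl 0 nan ((0.0, 0.0), (0.0, 0.0), 0.0)
  return _methods._mean(a, axis=axis, dtype=dtype,
  ret = ret.dtype.type(ret / rcount)
```

View pics/t5.png

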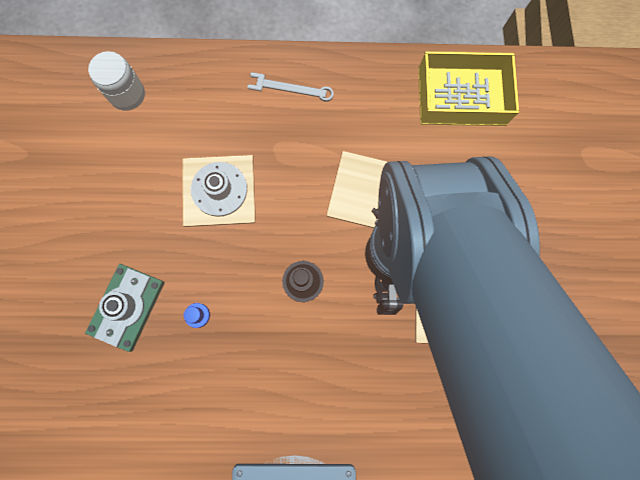

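The top view shows the oblong flat on the plate at (119,308) and the cap on the saucer at (303,280). The arm hides the square bearing. Next I pick it up from board_c.

arm_command --plan '[[[-0.708,-0.21,0,0,0,0,1],[-0.708,-0.21,0,0,0,0,1],[-0.708,-0.21,0,0,0,0,1],[-0.708,-0.21,0,0,0,0,1],[0,0,0.3,0,0,0,1],[0,0,0.7,0,0,0,1],[0,0,0.7,0,0,0,1],[0,0,0.4,0,0,0,1],[0,0,0,0,0,0,1],[0,0,0,0,0,0,1]]]'

```text
t: 28.2
tool_pos: [0.3912, -0.2972, 0.0726]
tool_rot: [3.141, 0.0, 1.571]
ft_force: [0.1, -0.8, 0.7]
gripper_width: 1.0
grasp_force: 0.0
```

arm_command --plan '[[[0,0,0.35,0,0,0,1],[0,0,0.1,0,0,0,1],[0,0,0,0,0,0,-1],[0,0,0,0,0,0,-1],[0,0,0,0,0,0,-1],[0,0,0,0,0,0,-1],[0,0,0,0,0,0,-1],[0,0,0,0,0,0,-1]]]'

```text
t: 29.2
tool_pos: [0.3914, -0.2975, 0.0463]
tool_rot: [3.141, 0.001, 1.571]
ft_force: [-0.9, 1.7, 7.7]
gripper_width: 0.567
grasp_force: 81.7
```

arm_command --plan '[[[0,0,-0.2,0,0,0,-1],[0,0,-0.6,0,0,0,-1],[0,0,-0.7,0,0,0,-1],[0.437,0.628,0,0,0,0,-1],[0.437,0.628,0,0,0,0,-1],[0.437,0.628,0,0,0,0,-1],[0.437,0.628,0,0,0,0,-1],[0.437,0.628,0,0,0,0,-1],[0.437,0.628,0,0,0,0,-1],[0,0,0,0,0,0,-1]]]'

```text
t: 30.45
tool_pos: [0.6194, -0.1349, 0.1358]
tool_rot: [3.139, -0.004, 1.576]
ft_force: [-0.2, 1.3, -4.2]
gripper_width: 0.564
grasp_force: 84.5
```

arm_command --plan '[[[0,0,0.5,0,0,0,-1],[0,0,0.5,0,0,0,-1],[0,0,0.3,0,0,0,-1],[0,0,0.1,0,0,0,-1],[0,0,0,0,0,0,-1],[0,0,0,0,0,0,-1]]]'

```text
t: 31.2
tool_pos: [0.6177, -0.1398, 0.0522]
tool_rot: [3.14, 0.0, 1.571]
ft_force: [-0.1, -0.2, -4.0]
gripper_width: 0.563
grasp_force: 84.6
```

arm_command --plan '[[[0,0,0.08,0,0,0,-1],[0,0,0.02,0,0,0,-1],[0,0,0,0,0,0,-1],[0,0,0,0,0,0,0.5],[0,0,0,0,0,0,1],[0,0,0,0,0,0,1],[0,0,0,0,0,0,1],[0,0,-0.5,0,0,0,1],[0,0,-0.8,0,0,0,1],[0,0,-0.8,0,0,0,1]]]'

```text
t: 32.45
tool_pos: [0.6166, -0.1397, 0.1723]
tool_rot: [-3.141, -0.0, 1.571]
ft_force: [-0.6, -0.5, 0.3]
gripper_width: 1.002
grasp_force: 0.0
```

arm_command --plan '[[[0.437,-0.598,0,0,0,0,1],[0.437,-0.598,0,0,0,0,1],[0.437,-0.598,0,0,0,0,1],[0.437,-0.598,0,0,0,0,1],[0.437,-0.598,0,0,0,0,1],[0,0,0.3,0,0,0,1],[0,0,0.7,0,0,0,1],[0,0,0.7,0,0,0,1],[0,0,0,0,0,0,1],[0,0,0,0,0,0,1]]]'

```text
t: 33.7
tool_pos: [0.4382, -0.0084, 0.0702]
tool_rot: [3.14, -0.0, 1.571]
ft_force: [0.1, 0.1, 0.4]
gripper_width: 0.998
grasp_force: 0.0
```

arm_command --plan '[[[0,0,0.34,0,0,0,1],[0,0,0.09,0,0,0,1],[0,0,0,0,0,0,1],[0,0,0,0,0,0,-1],[0,0,0,0,0,0,-1],[0,0,0,0,0,0,-1],[0,0,0,0,0,0,-1],[0,0,0,0,0,0,-1],[0,0,0,0,0,0,-1]]]' --squeeze 30

```text
t: 34.83
tool_pos: [0.4376, -0.0087, 0.0436]
tool_rot: [3.141, 0.0, 1.571]
ft_force: [-1.6, 0.6, 4.9]
gripper_width: 0.341
grasp_force: 29.2
```

arm_command --plan '[[[0,0,-0.3,0,0,0,-1],[0,0,-0.7,0,0,0,-1],[0,0,-0.8,0,0,0,-1],[0,0,-0.6,0,0,0,-1],[0,0,0,0,0,0,-1]]]'

```text
t: 35.45
tool_pos: [0.439, -0.0088, 0.1894]
tool_rot: [3.137, 0.001, 1.57]
ft_force: [0.5, 0.1, -1.4]
gripper_width: 0.344
grasp_force: 29.9
```

Run:
```python
from h import *
d=grab('top','t6'); P=cloud(d); s=robot.read_state();print(s['tool_pos'],s['tool_rot'])
def rect(n,c,z0,z1,w=.1):
    q=P[(abs(P[...,0]-c[0])<w)&(abs(P[...,1]-c[1])<w)&(P[...,2]>z0)&(P[...,2]<z1)]; print(n,len(q),np.median(q[:,2]).round(4),cv2.minAreaRect((q[:,:2]*1000).astype(np.float32)))
rect('sq h',(.617,-.14),.055,.07,.05); rect('sq fl',(.617,-.14),.0155,.024)
rect('rd h',(.62,.16),.055,.07,.05)
```

```text
[ 0.43783303 -0.00896346  0.18789009] [3.13969003e+00 6.90432110e-04 1.57041705e+00]
sq h 531 0.0603 ((617.1886596679688, -139.44117736816406), (48.27891540527344, 49.5093994140625), 47.28327178955078)
sq fl 1272 0.0196 ((622.563232421875, -150.81863403320312), (106.06037902832031, 80.89008331298828), 24.374242782592773)
rd h 541 0.0605 ((614.0391235351562, 156.06399536132812), (49.075016021728516, 48.24440002441406), 27.4920597076416)
```

arm_command --plan '[[[0.78,-0.131,0,0,0,0,-1],[0.78,-0.131,0,0,0,0,-1],[0.78,-0.131,0,0,0,0,-1],[0.78,-0.131,0,0,0,0,-1],[0.78,-0.131,0,0,0,0,-1],[0.78,-0.131,0,0,0,0,-1],[0.78,-0.131,0,0,0,0,-1],[0,0,0.6,0,0,0,-1],[0,0,0.4,0,0,0,-1],[0,0,0,0,0,0,-1]]]'

```text
t: 36.75
tool_pos: [0.3803, 0.3174, 0.1245]
tool_rot: [-3.136, 0.004, 1.572]
ft_force: [0.5, -0.3, -1.6]
gripper_width: 0.345
grasp_force: 29.9
```

arm_command --plan '[[[0,0,0.1,0,0,0,-1],[0,0,0.1,0,0,0,-1],[0,0,0,0,0,0,-1],[0,0,0,0,0,0,-1]]]'

```text
t: 37.25
tool_pos: [0.3826, 0.319, 0.1156]
tool_rot: [3.141, -0.0, 1.571]
ft_force: [-0.8, -0.5, -1.9]
gripper_width: 0.34
grasp_force: 29.9
```

Down 7 mm more, then release.

arm_command --plan '[[[0,0,0.06,0,0,0,-1],[0,0,0.05,0,0,0,-1],[0,0,0,0,0,0,-1],[0,0,0,0,0,0,-1]]]'

```text
t: 37.75
tool_pos: [0.3824, 0.3189, 0.1087]
tool_rot: [3.142, 0.0, 1.571]
ft_force: [0.2, -0.8, 1.7]
gripper_width: 0.343
grasp_force: 30.1
```

arm_command --plan '[[[0,0,0,0,0,0,0],[0,0,0,0,0,0,1],[0,0,0,0,0,0,1],[0,0,0,0,0,0,1],[0,0,-0.4,0,0,0,1],[0,0,-0.7,0,0,0,1],[0,0,-0.7,0,0,0,1],[-0.7,0.3,0,0,0,0,1],[-0.7,0.3,0,0,0,0,1],[-0.7,0.3,0,0,0,0,1]]]'

```text
t: 39.0
tool_pos: [0.4368, 0.1916, 0.2169]
tool_rot: [3.141, 0.0, 1.571]
ft_force: [1.4, 1.3, 0.4]
gripper_width: 0.998
grasp_force: 0.0
```

arm_command --plan '[[[-0.7,0,0,0,0,0,1],[-0.7,0,0,0,0,0,1],[-0.7,0,0,0,0,0,1],[0,0,0,0,0,0,1],[0,0,0,0,0,0,1],[0,0,0,0,0,0,1]]]'

```text
t: 39.75
tool_pos: [0.4364, 0.0683, 0.2168]
tool_rot: [3.141, -0.001, 1.573]
ft_force: [0.1, 0.2, -0.2]
gripper_width: 1.001
grasp_force: 0.0
```

Run:
```python
from h import *
d=grab('top','t7'); P=cloud(d)
def rect(n,c,z0,z1,w=.1):
    q=P[(abs(P[...,0]-c[0])<w)&(abs(P[...,1]-c[1])<w)&(P[...,2]>z0)&(P[...,2]<z1)]; print(n,len(q),np.median(q[:,2]).round(4),cv2.minAreaRect((q[:,:2]*1000).astype(np.float32)))
rect('cap',(.383,.319),.112,.13,.05); rect('obl fl',(.383,.319),.0255,.034)
rect('rd h',(.62,.16),.055,.07,.05)
```

```text
cap 290 0.1208 ((382.5462951660156, 318.2680969238281), (28.65155601501465, 28.61083984375), 13.666199684143066)
obl fl 1373 0.03 ((381.93670654296875, 318.1793518066406), (77.44386291503906, 137.11058044433594), 70.27586364746094)
rd h 0 nan ((0.0, 0.0), (0.0, 0.0), 0.0)
  return _methods._mean(a, axis=axis, dtype=dtype,
  ret = ret.dtype.type(ret / rcount)
```

View pics/t7.png

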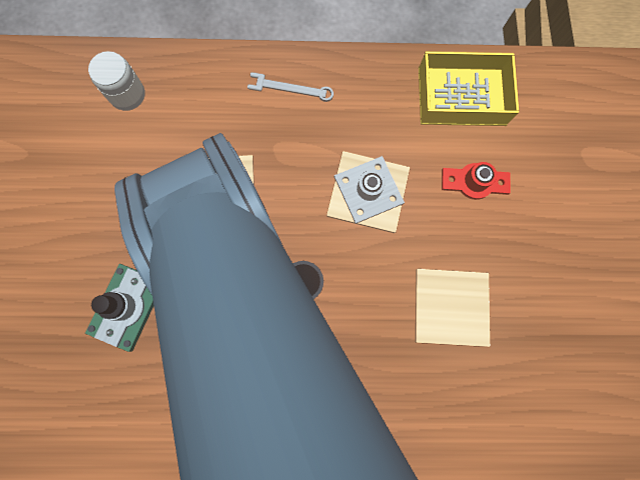

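The top view shows the cap seated on the oblong at (110,306) and the square bearing on board_a at (369,190). The job is ready to hand in.

```bash
python3 -c "
from station import robot
print(robot.finish_job())"
```

```text
the job is handed in; nothing more can be done
None
```

I handed the job in at about 40 s: the last measurements put the oblong bearing flat on the studs with the cap on it and the square bearing centred on board_a. The round bearing was never touched, but the arm hid it in the final picture and no verdict was returned.

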